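Roll the wheel into the tub dolly's fork and lock its axle

TASK

Put the loose wheel back on the tub dolly: line it up with the fork and roll it along the bench on its tread, never lifting it, dragging it or letting it fall over, until its axle is pressed home in both fork slots against the adjuster screws. Then swing the keeper bail over the axle until it is snug, so that it holds the axle hard against the screws. Feel your way: never push the wheel into the fork with more than 25 N, do not force the keeper, and leave the jar, cartridge, tape measure and trowel where they are.

Things in the scene. Friction and masses are not known exactly. Their poses are not given: they have to be found in the camera images.
- dolly: Plywood tub dolly, front wheel missing; deck 360 x 300 mm, top 128 mm above the bench, front edge at x = 55 mm; propped, does not move. Origin on the bench under axle_home. x: the way the wheel rolls in; y: along the axle; z: up.
- slot_mouth (a point): Midway between the slot mouths of the grey front fork, 50 mm above the bench. Two 5 mm cheek plates, inner faces at y = +-22.5 mm of the dolly, 20 to 82 mm high, reach from here (flared lips begin 11 mm before) to 144 mm further in. Each has a level 16 mm slot, open to -x.
- axle_home (a point): Where the axle's centre lies, home, at the middle setting of the brass adjuster screws that end both slots; 34 mm inside slot_mouth, 50 mm above the bench. The setting differs from dolly to dolly: home may lie 4 mm nearer or further along x and is not measured. Press the wheel in until it is stopped; the screws do not give.
- wheel: Castor wheel on its dark tread, 100 mm diameter, 32 mm wide, 0.36 to 0.6 kg; hub 28 mm diameter, 36 mm wide; steel axle 12 mm diameter, 82 mm long, sticking out both sides. Origin at its centre, 50 mm up; y along the axle. Starts upright 190 to 260 mm before home, up to 15 mm aside, 0.2 rad askew. Friction of the tread 0.5 to 0.7; it stops a few mm after a slow push. Pushed behind at centre height it rolls.
- dot (a point): White dot on the tread, 50 mm from the wheel's centre along the wheel's z; at the top at the start. It shows how far the wheel has rolled (314 mm a turn).
- keeper: Steel keeper bail: side plates at y = +-34 mm outside the cheeks, joined by a cross bar. Origin on its pivot axis, 35 mm beyond and 4 mm above axle_home, parallel to the dolly's y. At zero swing its axes are the dolly's; it starts at 0 to 0.2 rad and swings about the dolly's -y, over and down towards -x. Friction of 0.18 N m holds it where left.
- keeper_bar (a point): Middle of the keeper's level cross bar: 10 mm thick, 76 mm long, red sleeve; 105 mm from the pivot axis, above it at zero swing. Swung past 0.5 rad, two claws drop before the axle ends (catching them up to 5 mm short of home) and wedge them against the screws, snug at 0.55 to 1.05 rad. 4 to 6 N on the bar, square to its arm, makes it snug and it stays; over 6 N may force it.
- jar: Glass jar with metal lid, 90 mm diameter, 130 mm high, bystander; origin under its centre.
- cartridge: Yellow and white sealant cartridge standing upright, 48 mm diameter, 225 mm high, bystander; origin under its centre.
- tape: Black tape measure lying flat, 68 x 62 x 34 mm, bystander; origin under its centre.
- trowel: Notched steel trowel lying flat, blade 260 x 112 mm, handle up to 65 mm high, bystander; origin under its centre, x along the blade.
Things that resemble listed ones, but are neither listed nor needed, are in the scene too. What is shaped like the wheel but brown or orange is not meant.

How it is judged:
On the way, in this order (a step that is already met when the one before it is completed fails the run):
1. the wheel has rolled half a turn on its tread towards the fork (the white dot has come to the bottom) (angle between wheel's own z axis and vertical above 2.7 rad), for 0.05 s.
2. the axle lies in both slots and is pressed home against the screws with 3 N or more, the keeper still up (x of wheel in the frame of dolly above -0.006 m and contact force between wheel and dolly above 3 N and contact force between keeper and wheel below 0.1 N), for 0.1 s.
At the end, for the whole second after the job is handed in: The wheel stands in the fork at rest, its centre within 6.5 mm of the dolly's origin in x and 7 mm in y and its axle within 0.12 rad of the dolly's y; the keeper bears on the axle with more than 8 N (contact force between keeper and wheel above 8 N and x of wheel in the frame of dolly between -0.0065 and 0.0065 m and y of wheel in the frame of dolly between -0.007 and 0.007 m and angle between the y axis of wheel and the y axis of dolly, either way round below 0.12 rad and linear speed of wheel below 0.01 m/s); the robot touches nothing.
It fails at once if the wheel is lifted more than 10 mm off the bench (height (world z) of wheel above 0.06 m).
It fails at once if the wheel leans over by more than 0.3 rad or falls (angle between wheel's own y axis and vertical below 1.27 rad or angle between wheel's own y axis and vertical above 1.87 rad).
It fails at once if the wheel is pushed into the fork or its screws with more than 25 N (contact force between wheel and dolly above 25 N and contact force between keeper and wheel below 0.5 N).
It fails at once if the keeper is forced: it bears on the wheel with more than 45 N (contact force between keeper and wheel above 45 N).
It fails at once if a bystander is moved by more than 15 mm (distance of any of jar, cartridge, tape, trowel from where it was at the start of the episode above 0.015 m).
It also fails if it takes over 67 s, if anything falls off the work surface, if the arm or the gripper's body presses on something with over 40 N, if the wrist force passes 120 N, or if a joint passes its speed limit or range.

ROBOT

A 7-joint arm with a two-finger parallel gripper is mounted at the origin on the work surface. World frame = base frame: x ahead of the robot, y to its left, z up, the work surface at z = 0. Lengths are in m, angles in rad, forces in N, time in s.
With the tool pointing down it reaches from about 0.35 to 0.9 m from the base axis. Payload 19.9 kg.
Tool frame: the origin (TCP) lies at the very end of the fingers, on their centre line; the grasp point (between the pads) lies 19 mm behind it (ctrl.grip_depth is the distance from the TCP to the grasp point, in m); x points along the fingers, y is the direction in which the jaws open and shut, and the axes are right-handed (so a half turn about x gives the same grasp; the last joint's range is limited). The gripper opens to 94 mm and grips with 3 to 60 N. Pads are 16 mm wide; open, the fingers measure 119 mm over their backs; the gripper's body (75 mm by 177 mm) begins 78 mm behind the grasp point.
Start: joints at [1.204, 0.417, -0.01, 1.614, 0.005, 1.111, -0.053], TCP at [0.199, -0.592, 0.205] pointing down, gripper open.
Joint ranges: [-2.81, 2.81], [-0.39, 2.02], [-1.27, 1.25], [0.06, 2.57], [-1.19, 4.33], [0.19, 2], [-2.82, 2.82]. Speed limits (rad/s): [1.89, 1.89, 2.39, 2.39, 3.01, 3.01, 3.01].

INTERFACE

Orientations are given as a unit quaternion [x, y, z, w].
In Python, from bench import ctrl gives the robot as it stands. The module is installed in compiled form; this text tells all that it offers.
- The arm moves only by the tool move_arm, never from a script. Its argument "moves" is a list of rows, each a list of 7 numbers: the shift along the tool's x, y, z in mm, then the turn, a rotation vector about the tool's x, y, z in degrees, then the closure, from 0 (fully open) to 1 (shut). In form: [[x, y, z, rx, ry, rz, gripper], ...]. A call has 1 to 10 rows; each row is the pose to reach, as a shift and turn from the pose commanded when the call began, along the tool's axes at that moment; what a row does not reach only later rows make up. A row lasts 1/8 s, in which the tool goes at most 62.5 mm and 10.7 degrees, less where a joint would pass 70% of its speed; a pose out of reach is approached as far as the arm can. A call with a gripper value outside its range is refused whole. The fingers move at their own pace and stop on an object; the grip force is fixed at half the most. Time passes only in rows, so rows that repeat a pose let the fingers close. It gives the time, the measured TCP pose, the force and the opening at its end, in the units of the state.
- ctrl.get_obs(): the state, without advancing time (a new reading comes with each control period).
- ctrl.camera(name): name is "scene" or "top" or "wrist"; returns a dict with "img" (400x640x3 uint8, blue, green, red), "range_z" (400x640 float32, m along the optical axis (not along the pixel's ray), 0 where there is no reading), "mtx" (3x3 intrinsics, pixels), "cam_to_world" (4x4, takes a point from camera to world coordinates). Camera axes: x right, y up, looking along -z (the intrinsics and any distortion apply to the point x, -y, -z); pixel columns grow to the right and rows downward; lengths in m; the calibration is good to about 2 mm. A picture is of the moment at which its call begins.
- ctrl.job_done(): hands the job in, once; it reports no verdict.
Trained networks look in a picture, given as the dict that the camera call returned (one of the last four; its "shot" number tells which), for a name from the list of things; names that differ only in an ending like _2 or _b are one class to them, and where a whole thing is asked for, a point or a joint stands for the part that bears it (a point fixed in the world has none). Each returns a list of dicts, best first, with "confidence" (0 to 1); they miss things now and then, are a little off and sometimes report something else, mostly with a low value. They report only what shows in the picture. A call takes as long as a camera call. They do not tell look-alikes from the thing itself.
- ctrl.recognise(thing, picture): "position" ([row, column] in pixels, amid what is visible of it).
- ctrl.outline_of(thing, picture): "region" (400x640 bool, what is visible of it) and "position" ([row, column] in pixels, amid what is visible of it).
The state is a dict: "clock": time; "joint_pos": joint angles; "qvel": joint speeds; "joint_torque": joint torques, N m; "position": TCP position; "tool_rot": TCP orientation; "wrist_force": force on the tool from outside, world axes, zero at the start; "torque": the same for the moment, N m; "finger_gap": finger opening in m.
Only numpy, scipy, OpenCV 4.12 (cv2) and the standard library are available. Lean on these libraries where they do the work, as an engineer would, in place of code of your own. Each camera call takes 0.05 s, during which the arm holds its last target.

## Working session

There is one attempt and no reset: what is moved stays moved. The work goes in short steps, Python scripts to look and compute and a tool call to move; the robot and the scene stay as the last step left them, time stands still between calls to the robot, and variables do not carry over. Pictures are saved under pics/ and viewed, and the job is handed in when it is done.

Besides the shell and the picture viewer there is one more tool, called after "Emit:" as a command line: name --pt "numbers of a row" for each row, then --argument value for the rest. move_arm: Moves the arm, as the interface text tells. Its arguments: {"type":"object","properties":{"moves":{"type":"array"}},"required":["moves"]}

```bash
mkdir -p pics; cat > h.py <<'E'
import numpy as np, cv2
from bench import ctrl
from scipy.spatial.transform import Rotation as R
def pix2w(cam,r,c,z=None):
    K=cam["mtx"];T=cam["cam_to_world"]
    d=cam["range_z"][int(round(r)),int(round(c))] if z is None else z
    p=np.array([(c-K[0,2])/K[0,0]*d,-(r-K[1,2])/K[1,1]*d,-d,1]);return (T@p)[:3]
def cloud(cam):
    K=cam["mtx"];T=cam["cam_to_world"];d=cam["range_z"]
    r,c=np.mgrid[:400,:640]
    P=np.stack([(c-K[0,2])/K[0,0]*d,-(r-K[1,2])/K[1,1]*d,-d],-1)
    return P@T[:3,:3].T+T[:3,3]
def w2pix(cam,p):
    T=np.linalg.inv(cam["cam_to_world"]);q=T[:3,:3]@p+T[:3,3];K=cam["mtx"]
    return K[1,2]+K[1,1]*(-q[1])/(-q[2]),K[0,2]+K[0,0]*q[0]/(-q[2])
E
python3 - <<'E'
from h import *
o=ctrl.get_obs();print(o)
for n in("scene","top","wrist"):
    c=ctrl.camera(n);cv2.imwrite(f"pics/a_{n}.png",c["img"]);P=cloud(c)
    print(n,c["cam_to_world"].round(3).tolist(),c["mtx"].round(1).tolist())
    for t in["dolly","wheel","dot","keeper","keeper_bar","jar","cartridge","tape","trowel"]:
        for d in ctrl.recognise(t,c)[:4]:
            r,k=d["position"];print(n,t,round(d["confidence"],2),(round(r),round(k)),P[int(r),int(k)].round(3))
E
```

```text
{'clock': 0.0, 'joint_pos': array([ 1.20450173,  0.4179194 , -0.010332  ,  1.61416621,  0.00470662,
        1.11069585, -0.05302233]), 'qvel': array([-0.00057429,  0.000798  ,  0.00051945, -0.000346  ,  0.00130407,
        0.00058607,  0.00115112]), 'joint_torque': array([-4.29665688e-04, -8.51278281e+01,  6.38284888e-01, -4.26002204e+01,
       -4.88370680e-02,  1.86615268e-02,  8.60597311e-05]), 'position': array([ 0.19933086, -0.59197067,  0.20486256]), 'tool_rot': array([-0.69770661, -0.11473411,  0.69789747, -0.11393286]), 'wrist_force': array([-0.84111182, -0.28170962, -0.8401274 ]), 'torque': array([ 0.00474136,  0.01254108, -0.01237768]), 'finger_gap': 0.0938379500492246}
scene [[0.759, -0.377, 0.531, 1.055], [0.651, 0.458, -0.606, -0.721], [-0.014, 0.805, 0.593, 0.715], [0.0, 0.0, 0.0, 1.0]] [[504.5, 0.0, 316.9], [0.0, 504.5, 197.9], [0.0, 0.0, 1.0]]
scene dolly 0.59 (131, 438) [0.574 0.271 0.127]
scene wheel 0.86 (212, 299) [ 0.477 -0.121  0.067]
scene wheel 0.82 (268, 444) [ 0.794 -0.077  0.069]
scene wheel 0.77 (201, 238) [ 0.343 -0.168  0.061]
scene wheel 0.68 (215, 171)
[... 906 characters left out ...]
eel 0.63 (270, 342) [ 0.34  -0.151  0.098]
top dot 0.97 (271, 343) [ 0.337 -0.153  0.102]
top dot 0.87 (222, 324) [ 0.457 -0.102  0.095]
top dot 0.79 (104, 307) [ 0.761 -0.056  0.095]
top dot 0.46 (182, 148) [0.542 0.318 0.151]
top keeper 0.56 (192, 234) [0.541 0.143 0.002]
top jar 0.74 (150, 355) [ 0.634 -0.178  0.13 ]
top cartridge 0.88 (133, 293) [ 0.655 -0.026  0.202]
top trowel 0.95 (202, 410) [ 0.515 -0.328  0.063]
wrist [[0.318, 0.914, 0.253, 0.272], [-0.948, 0.306, 0.085, -0.568], [0.0, -0.267, 0.964, 0.386], [0.0, 0.0, 0.0, 1.0]] [[303.5, 0.0, 315.4], [0.0, 303.5, 201.2], [0.0, 0.0, 1.0]]
wrist wheel 0.71 (38, 48) [ 0.262 -0.321  0.087]
wrist dot 0.67 (42, 45) [ 0.258 -0.32   0.088]
```

View pics/a_scene.png

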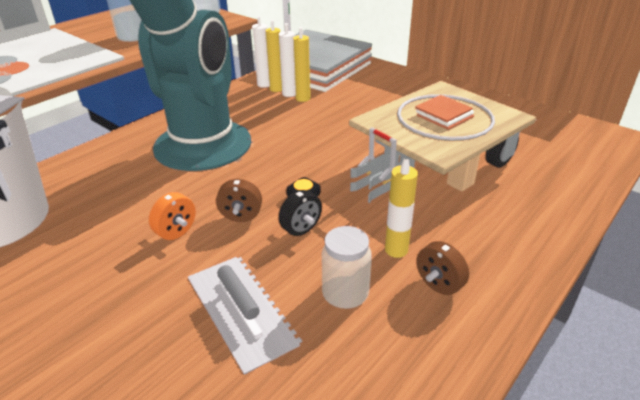

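View pics/a_top.png

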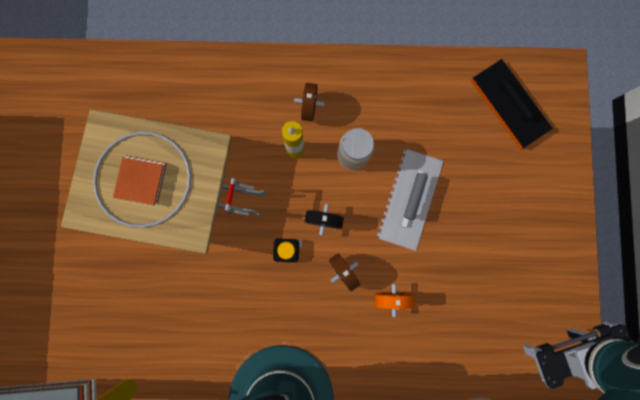

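The scene holds four wheel-shaped things: black at scene (212,299) / top (221,327), brown at scene (268,444) and (201,238), and orange at (215,171). Only the black one has the dark tread. I'll confirm that in a crop and measure the deck, fork and wheel.

```bash
python3 - <<'E'
from h import *
S=ctrl.camera("scene");T=ctrl.camera("top")
a=cv2.resize(S["img"][100:260,260:460],None,fx=3,fy=3,interpolation=cv2.INTER_CUBIC)
b=cv2.resize(T["img"][150:270,210:350],None,fx=4,fy=4,interpolation=cv2.INTER_CUBIC)
cv2.imwrite("pics/b_s.png",a);cv2.imwrite("pics/b_t.png",b)
P=cloud(T);np.savez("top0.npz",P=P,img=T["img"],K=T["mtx"],M=T["cam_to_world"])
# deck
m=(abs(P[...,2]-.128)<.012)&(P[...,1]>.15)
n,l,st,ce=cv2.connectedComponentsWithStats(m.astype(np.uint8));i=1+np.argmax(st[1:,4]);m=l==i
xy=P[m][:,:2];print("deck z",np.median(P[m][:,2]))
rect=cv2.minAreaRect((xy*1000).astype(np.float32));print(rect,cv2.boxPoints(rect))
for cam,n in((S,"scene"),(T,"top")):
  Q=cloud(cam)
  for t in("wheel","keeper","keeper_bar","dot"):
    for d in ctrl.outline_of(t,cam)[:3]:
      g=d["region"];q=Q[g];q=q[np.isfinite(q).all(1)]
      print(n,t,round(d["confidence"],2),np.round(d["position"]),g.sum(),np.median(q,0).round(4),q.min(0).round(3),q.max(0).round(3))
E
```

```text
deck z 0.12815418680934232
((550.5994262695312, 331.7415771484375), (360.9535217285156, 300.78570556640625), 80.76342010498047) [[373.188   177.74466]
 [670.0737  129.46512]
 [728.01086 485.7385 ]
 [431.12512 534.01807]]
scene wheel 0.85 [200. 238.] 1505 [ 0.3445 -0.1667  0.062 ] [ 0.301 -0.721 -0.   ] [ 1.055 -0.121  0.715]
scene wheel 0.74 [268. 444.] 2129 [ 0.788  -0.0742  0.065 ] [ 0.699 -0.721 -0.001] [1.055 0.048 0.715]
scene wheel 0.59 [214. 172.] 1710 [ 0.2775 -0.2957  0.0625] [ 0.119 -0.721 -0.002] [ 1.055 -0.184  0.715]
scene keeper 0.95 [149. 374.] 537 [0.5196 0.1171 0.1245] [ 0.391 -0.721 -0.001] [1.055 0.251 0.715]
scene keeper 0.68 [131. 436.] 12516 [0.5729 0.2731 0.1275] [ 0.228 -0.721 -0.004] [1.055 0.796 0.715]
scene keeper_bar 0.65 [149. 388.] 507 [0.5232 0.1171 0.1238] [ 0.391 -0.721 -0.001] [1.055 0.271 0.715]
scene dot 0.9 [201. 237.] 1662 [ 0.3434 -0.1668  0.0593] [ 0.189 -0.721 -0.003] [ 1.055 -0.043  0.715]
scene dot 0.69 [269. 443.] 2147 [ 0.7882 -0.0742  0.0644] [ 0.699 -0.721 -0.004] [1.055 0.065 0.715]
scene dot 0.62 [212. 170.] 1707 [ 0.2775 -0.295   0.06
[... 261 characters left out ...]
eel 0.71 [270. 344.] 562 [ 0.3348 -0.1538  0.0913] [ 0.292 -0.193 -0.003] [ 0.392 -0.08   1.166]
top keeper 0.81 [192. 234.] 298 [0.5176 0.1176 0.1559] [ 0.392 -0.08  -0.004] [0.567 0.161 1.166]
top keeper 0.38 [134. 295.] 579 [ 0.647  -0.0268  0.1917] [ 0.392 -0.08   0.011] [ 0.684 -0.003  1.166]
top keeper_bar 0.54 [189. 229.] 219 [0.5254 0.1165 0.1601] [0.475 0.082 0.069] [0.552 0.128 0.167]
top dot 0.98 [222. 323.] 611 [ 0.4646 -0.1046  0.0902] [ 0.392 -0.155 -0.002] [ 0.507 -0.057  1.166]
top dot 0.92 [302. 394.] 739 [ 0.2663 -0.2863  0.086 ] [ 0.222 -0.355 -0.006] [ 0.392 -0.08   1.166]
top dot 0.74 [272. 346.] 648 [ 0.335  -0.1575  0.0894] [ 0.282 -0.201 -0.006] [ 0.392 -0.08   1.166]
```

View pics/b_s.png

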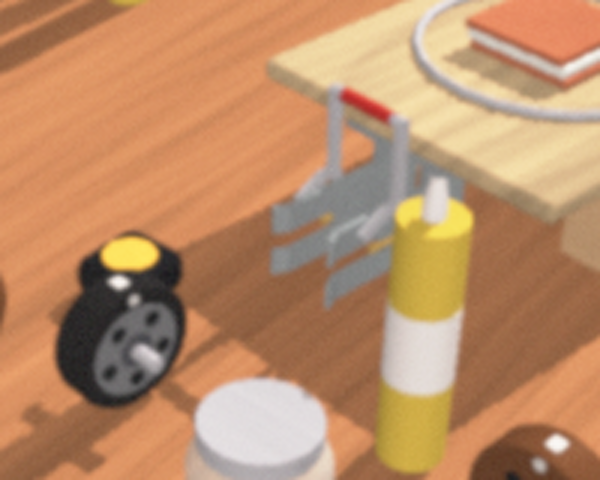

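View pics/b_t.png

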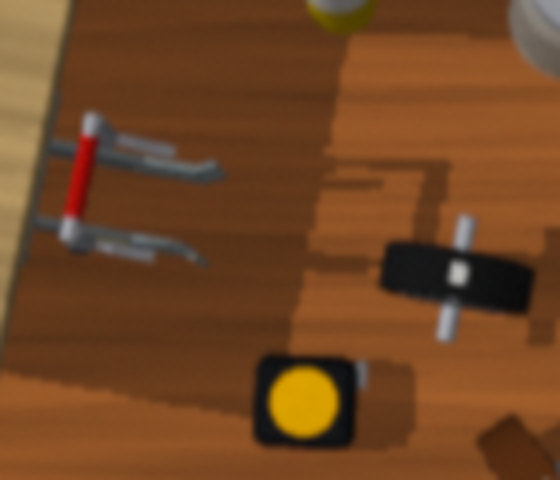

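The crop shows the black wheel at about (118,340) with a white dot on top of a dark tread, so that is the one. The fork is open towards the wheel. Next I'll measure dolly, bar and wheel more precisely.

```bash
python3 - <<'E'
from h import *
ex=np.array([.1605,.987]);ex/=np.linalg.norm(ex);ey=np.array([-ex[1],ex[0]])
mid=np.array([.52163,.1536]);O=mid-.055*ex;print("O",O,"yaw",np.arctan2(ex[1],ex[0]))
for name in("top","scene"):
    c=ctrl.camera(name);P=cloud(c);im=c["img"].astype(int)
    D=np.stack([(P[...,:2]-O)@ex,(P[...,:2]-O)@ey,P[...,2]],-1)
    red=(im[...,2]>150)&(im[...,1]<70)&(im[...,0]<80)&(P[...,2]>.135)&(abs(D[...,0])<.06)&(abs(D[...,1])<.07)
    print(name,"bar",red.sum(),D[red].mean(0).round(4),D[red].min(0).round(4),D[red].max(0).round(4))
    box=(abs(D[...,1])<.06)&(D[...,0]>-.06)&(D[...,0]<.04)&(D[...,2]>.06)&(D[...,2]<.09)
    for s in(1,-1):
        b=box&(D[...,1]*s>0);print(" cheek",b.sum(),np.median(D[b],0).round(4), D[b][:,0].min().round(3))
    # wheel
    w=(abs(D[...,0]+.21)<.1)&(abs(D[...,1])<.06)&(P[...,2]>.015)
    dark=w&(im.max(-1)<70)
    top=dark&(P[...,2]>.07)
    q=P[top];r=cv2.minAreaRect((q[:,:2]*1000).astype(np.float32));print(" tread",top.sum(),r,np.median(D[top],0).round(4))
    wh=w&(im.min(-1)>130)&(P[...,2]>.09);print(" dot",wh.sum(),P[wh].mean(0).round(4),D[wh].mean(0).round(4))
    ax=w&(im.min(-1)>100)&(abs(P[...,2]-.055)<.012)
    n,l,st,ce=cv2.connectedComponentsWithStats(ax.astype(np.uint8))
    for i in range(1,n): print(" axle",st[i,4],P[l==i].mean(0).round(4),D[l==i].mean(0).round(4),D[l==i].min(0).round(4),D[l==i].max(0).round(4))
E
```

```text
O [0.51280219 0.09931308] yaw 1.4095933748960727
top bar 40 [0.0229 0.0004 0.1628] [ 0.0202 -0.0227  0.1577] [0.0258 0.0231 0.1669]
 cheek 107 [-0.003   0.0281  0.0812] -0.045
 cheek 131 [-0.0038 -0.0253  0.081 ] -0.045
 tread 429 ((465.8822021484375, -105.14521789550781), (91.33186340332031, 32.6717414855957), 80.79278564453125) [-0.2109  0.0143  0.0927]
 dot 16 [ 0.4672 -0.105   0.1011] [-0.209   0.0122  0.1011]
 axle 29 [ 0.4975 -0.1091  0.0544] [-0.2082 -0.0183  0.0544] [-0.2133 -0.0279  0.0482] [-0.2033 -0.0092  0.059 ]
 axle 32 [ 0.4385 -0.0991  0.0557] [-0.2078  0.0415  0.0557] [-0.2127  0.031   0.051 ] [-0.2032  0.0523  0.0642]
scene bar 46 [ 0.0175 -0.0002  0.16  ] [ 0.0136 -0.021   0.156 ] [0.0221 0.0203 0.1636]
 cheek 324 [-0.0016  0.026   0.0758] -0.046
 cheek 205 [-0.0109 -0.0267  0.0775] -0.046
 tread 433 ((466.517822265625, -107.43848419189453), (85.57030487060547, 35.015899658203125), 81.51976013183594) [-0.2275  0.004   0.089 ]
 dot 31 [ 0.4687 -0.1049  0.0989] [-0.2087  0.0107  0.0989]
 axle 50 [ 0.4854 -0.0837  0.0562] [-0.185  -0.0023  0.0562] [-0.2072 -0.0044  0.0464] [-0.1716  0.0005  0.0669]
 axle 1 [ 0.4789 -0.1079  0.0622] [-2.10e-01  2.00e-04  6.22e-02] [-2.10e-01  2.00e-04  6.22e-02] [-2.10e-01  2.00e-04  6.22e-02]
 axle 45 [ 0.4775 -0.129   0.0556] [-0.231  -0.0018  0.0556] [-0.2406 -0.0043  0.0452] [-0.2212  0.0007  0.0665]
 axle 66 [ 0.4953 -0.1102  0.0522] [-0.2096 -0.0164  0.0522] [-0.2151 -0.0287  0.0432] [-0.1933 -0.0021  0.0572]
```

The wheel is parallel to the fork and offset +12 mm in dolly y, at x = -208 mm. The heights and sizes agree with the description, and the bar is at y ≈ 0 and z ≈ 0.16. I'll plan a straddling push on the axle along an S-curve.

```bash
cat >> h.py <<'E'
ex=np.array([.1605,.987,0]);ex/=np.linalg.norm(ex);ey=np.array([-ex[1],ex[0],0]);ez=np.array([0,0,1.])
O=np.array([.5128,.0993,0])
M=np.stack([ex,ey,ez],1)
def target(p,yaw=0,pitch=0,flip=1):
    """dolly-frame mm, tool down, jaw along dolly y, yaw about z"""
    c=np.array(p)/1000
    A=np.stack([-ez,flip*np.array([0,1,0]),flip*np.array([1,0,0])],1) # columns tool x,y,z in dolly frame
    A=R.from_euler("z",yaw).as_matrix()@R.from_euler("y",pitch).as_matrix()@A
    return O+M@c, R.from_matrix(M@A)
def delta(obs,tp,tR):
    Rc=R.from_quat(obs["tool_rot"]);d=Rc.inv().apply(tp-obs["position"])*1000
    r=(Rc.inv()*tR).as_rotvec(degrees=True);return np.r_[d,r].round(2)
def where(obs):
    p=M.T@(obs["position"]-O)*1000; f=M.T@obs["wrist_force"];A=M.T@R.from_quat(obs["tool_rot"]).as_matrix()
    return p.round(2),f.round(2),A.round(3)
E
python3 - <<'E'
from h import *
o=ctrl.get_obs();print(where(o))
for fl in(1,-1):
    print(fl,delta(o,*target([-232,12,200],0,0,fl)),delta(o,*target([-232,12,38],0,0,fl)))
T=ctrl.camera("top");P=cloud(T);D=(P-O)@M
for n,p in(("brown",[.34,-.153]),("jar",[.634,-.178]),("cart",[.655,-.026]),("tape",[.392,-.002]),("orange",[.267,-.282])):
    print(n,(M.T@(np.r_[p,0]-O)*1000).round())
E
```

```text
(array([-732.93,  198.3 ,  205.43]), array([-0.2 ,  0.59,  0.22]), array([[ 0.   , -0.884, -0.467],
       [ 0.   , -0.467,  0.884],
       [-1.   , -0.   ,  0.   ]]))
1 [ 5.4200e+00 -3.5589e+02 -3.9873e+02  1.1785e+02  1.0000e-02 -0.0000e+00] [ 1.6742e+02 -3.5588e+02 -3.9874e+02  1.1785e+02  1.0000e-02 -0.0000e+00]
-1 [ 5.4200e+00 -3.5589e+02 -3.9873e+02 -6.2150e+01  0.0000e+00  1.0000e-02] [ 1.6742e+02 -3.5588e+02 -3.9874e+02 -6.2150e+01  0.0000e+00  1.0000e-02]
brown [-277.  130.    0.]
jar [-254. -164.    0.]
cart [-101. -160.    0.]
tape [-119.  103.    0.]
orange [-416.  181.    0.]
```

Emit:
move_arm --pt "0 -40 -45 -7 0 0 0.2" --pt "1 -80 -90 -14 0 0 0.46" --pt "2 -120 -135 -21 0 0 0.46" --pt "2 -160 -180 -28 0 0 0.46" --pt "3 -200 -224 -35 0 0 0.46" --pt "3 -240 -269 -42 0 0 0.46" --pt "4 -280 -314 -49 0 0 0.46" --pt "5 -320 -359 -56 0 0 0.46" --pt "5 -356 -399 -62.15 0 0 0.46" --pt "5 -356 -399 -62.15 0 0 0.46"

```text
clock: 3.4
position: [0.4654, -0.1241, 0.2006]
tool_rot: [0.537, 0.46, -0.537, 0.46]
wrist_force: [-0.7, -1.1, 0.7]
finger_gap: 0.0508
```

```bash
python3 - <<'E'
from h import *
o=ctrl.get_obs();print(where(o)[0:2],o["finger_gap"],o["joint_pos"].round(2))
print(delta(o,*target([-232,12,38],0,0,-1)))
c=ctrl.camera("wrist");cv2.imwrite("pics/c_w.png",c["img"])
P=(cloud(c)-O)@M
im=c["img"].astype(int)
for d in ctrl.recognise("wheel",c): print(d["confidence"],d["position"],P[int(d["position"][0]),int(d["position"][1])])
E
```

```text
(array([-228.08,   10.91,  200.63]), array([-1.16,  0.49,  0.72])) 0.050789045824071365 [ 0.64  0.19 -0.5   1.95  0.11  1.02 -0.06]
[ 1.6263e+02 -1.2100e+00  4.0800e+00  4.0000e-01 -6.0000e-02 -3.0000e-02]
0.97 [170.3, 314.7] [-0.19830957  0.01304511  0.10012824]
0.63 [236.0, 200.1] [-0.26644374  0.12727493  0.09646331]
0.58 [87.6, 603.2] [-0.12244352 -0.25337144  0.08272097]
```

View pics/c_w.png

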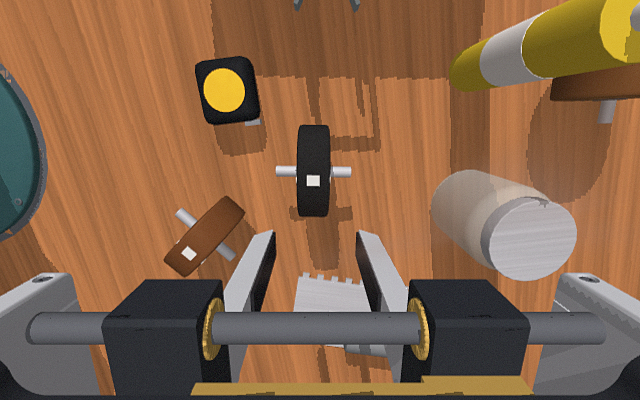

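The wrist view shows the black wheel at (170,313) centred between the finger tips (275 and 357), with no obstacle below the fingers. Descending.

Emit:
move_arm --pt "40 0 3 0.3 0 0 0.46" --pt "80 -1 4 0.4 0 0 0.46" --pt "120 -1 4 0.4 0 0 0.46" --pt "162 -1 4 0.4 0 0 0.46" --pt "162 -1 4 0.4 0 0 0.46"

```text
clock: 4.12
position: [0.4602, -0.132, 0.0366]
tool_rot: [-0.54, -0.457, 0.542, -0.454]
wrist_force: [0.2, 0.2, 0.9]
finger_gap: 0.0508
```

```bash
python3 - <<'E'
from h import *
o=ctrl.get_obs();print(where(o)[0:2],o["finger_gap"])
c=ctrl.camera("wrist");cv2.imwrite("pics/d_w.png",c["img"])
P=(cloud(c)-O)@M;im=c["img"].astype(int)
ax=(im.min(-1)>110)&(abs(P[...,2]-.053)<.012)&(abs(P[...,0]+.205)<.04)&(abs(P[...,1])<.08)
n,l,st,ce=cv2.connectedComponentsWithStats(ax.astype(np.uint8))
for i in range(1,n):
  if st[i,4]>20:print(st[i].tolist(),P[l==i].mean(0).round(4),P[l==i].min(0).round(4),P[l==i].max(0).round(4))
E
```

```text
(array([-236.77,   14.77,   36.62]), array([ 0.2 , -0.15,  0.88])) 0.05079138700155959
[356, 195, 36, 21, 733] [-0.2067 -0.017   0.0555] [-0.2133 -0.027   0.0495] [-0.2017 -0.0072  0.0583]
[244, 196, 36, 20, 698] [-0.2063  0.045   0.0557] [-0.2127  0.035   0.0508] [-0.2014  0.0548  0.0583]
[248, 232, 24, 17, 272] [-0.2274  0.0469  0.0546] [-0.228   0.0419  0.0413] [-0.2266  0.0525  0.065 ]
[359, 232, 26, 18, 285] [-0.2281 -0.0164  0.0545] [-0.2291 -0.0223  0.0414] [-0.2274 -0.0115  0.065 ]
```

View pics/d_w.png

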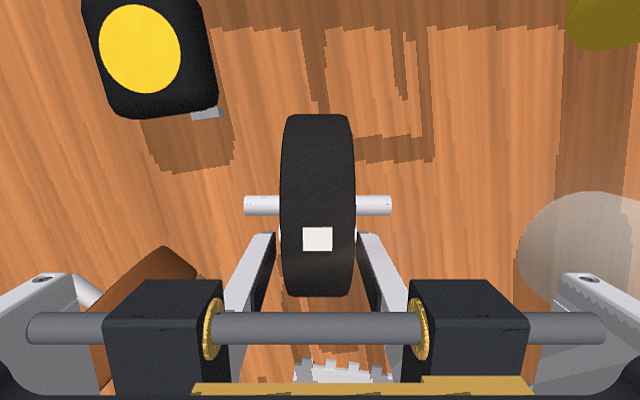

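The fingers straddle the wheel behind the axle stubs, which lie at rows 205 and 241 for the finger tips. The axle is parallel to them. I'll compute the S-curve rows.

```bash
cat > plan.py <<'E'
from h import *
def plan(o,x0,y0,x1,y1,xs,z=38,off=14):
    for x in xs:
        u=np.clip((x-x0)/(x1-x0),0,1);y=y0+(y1-y0)*(3*u*u-2*u**3);s=(y1-y0)*6*u*(1-u)/(x1-x0);psi=np.arctan(s)
        p=[x-off*np.cos(psi),y-off*np.sin(psi),z]
        print([float(v) for v in delta(o,*target(p,psi,0,-1)).round(1)],"wheel",x,round(y,1),round(psi,3))
E
python3 - <<'E'
from plan import *
o=ctrl.get_obs();print(where(o)[0])
plan(o,-206,14,-60,0,[-210,-205,-198,-190,-182,-174,-166,-159,-153,-150])
E
```

```text
[-236.61   13.46   38.41]
[0.4, -0.6, -12.6, -0.5, -0.0, 0.1] wheel -210 14.0 -0.0
[0.4, -0.7, -17.6, -0.3, -0.0, 0.1] wheel -205 14.0 -0.004
[0.4, -1.0, -24.6, 1.2, -0.0, 0.1] wheel -198 13.9 -0.03
[0.4, -1.1, -32.6, 2.7, -0.0, 0.1] wheel -190 13.5 -0.056
[0.4, -1.0, -40.6, 4.0, -0.0, 0.1] wheel -182 13.0 -0.079
[0.4, -0.6, -48.7, 5.1, -0.0, 0.1] wheel -174 12.3 -0.098
[0.4, -0.0, -56.7, 6.0, 0.0, 0.1] wheel -166 11.4 -0.114
[0.4, 0.6, -63.7, 6.7, 0.0, 0.1] wheel -159 10.6 -0.125
[0.4, 1.2, -69.7, 7.1, 0.0, 0.1] wheel -153 9.8 -0.132
[0.4, 1.5, -72.8, 7.2, 0.0, 0.1] wheel -150 9.4 -0.135
```

Emit:
move_arm --pt "0 -0.6 -7 -0.4 0 0 0.49" --pt "0 -0.6 -13 -0.4 0 0 0.49" --pt "0 -0.7 -18 -0.3 0 0 0.49" --pt "0 -1 -25 1.2 0 0 0.49" --pt "0 -1 -33 2.7 0 0 0.49" --pt "0 -1 -41 4 0 0 0.49" --pt "0 -0.6 -49 5.1 0 0 0.49" --pt "0 0 -57 6 0 0 0.49" --pt "0 0.6 -64 6.7 0 0 0.49" --pt "0 1.2 -70 7.1 0 0 0.49"

```text
clock: 5.42
position: [0.4754, -0.0621, 0.0384]
tool_rot: [-0.568, -0.422, 0.568, -0.422]
wrist_force: [-0.3, 1.3, -1.0]
finger_gap: 0.0481
```

```bash
cat > look.py <<'E'
from plan import *
import sys
def look(tag,xw=None):
    o=ctrl.get_obs();print(where(o)[0:2],o["finger_gap"],o["clock"])
    A=where(o)[2];print("tool yaw",np.arctan2(-A[1,2],-A[0,2]).round(4))
    c=ctrl.camera("wrist");cv2.imwrite(f"pics/{tag}.png",c["img"])
    P=(cloud(c)-O)@M;im=c["img"].astype(int);p=where(o)[0]/1000
    ax=(im.min(-1)>95)&(abs(P[...,2]-.053)<.012)&(P[...,0]>p[0]+.01)&(P[...,0]<p[0]+.06)&(abs(P[...,1]-p[1])<.06)
    n,l,st,ce=cv2.connectedComponentsWithStats(ax.astype(np.uint8));e=[]
    for i in range(1,n):
        if st[i,4]>100:
            print(st[i].tolist(),P[l==i].mean(0).round(4),P[l==i].min(0).round(4),P[l==i].max(0).round(4));e.append(P[l==i].mean(0))
    # cheeks
    ck=(abs(P[...,2]-.08)<.004)&(abs(P[...,0]+.02)<.035)&(abs(P[...,1])<.045)
    for s in(1,-1):
        b=ck&(P[...,1]*s>0)
        if b.sum()>10:
            q=P[b];xs=np.array([-.04,-.03,-.02,-.01,0]);print("cheek",s,b.sum(),[tuple(np.percentile(q[abs(q[:,0]-x)<.004][:,1]*1000,[5,50,95]).round(1)) for x in xs if (abs(q[:,0]-x)<.004).sum()>5], q[:,0].min())
    return o,c,P
E
python3 - <<'E'
from look import *
o,c,P=look("e_w")
E
```

```text
(array([-165.31,   11.06,   38.44]), array([ 1.18,  0.53, -1.04])) 0.048095228652745035 5.425
tool yaw -0.1314
[337, 202, 42, 24, 818] [-0.1437 -0.0155  0.0556] [-0.1508 -0.0271  0.0493] [-0.139  -0.0034  0.0649]
[235, 216, 31, 31, 679] [-0.1451  0.0459  0.056 ] [-0.1529  0.0379  0.0489] [-0.1389  0.0549  0.065 ]
cheek 1 211 [(np.float64(29.0), np.float64(31.0), np.float64(33.8))] -0.044028518261273804
```

View pics/e_w.png

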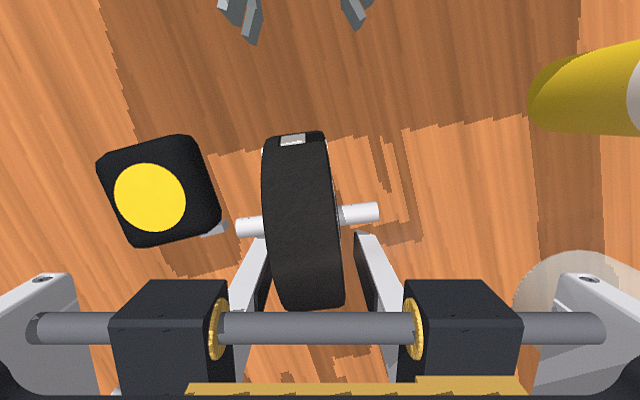

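The wheel rolled ahead of the fingers and did not yaw: the stubs give +0.02 rad, centre (-144, 14). Pushing on one axle end mostly rolls it. So I'll take the hub between the pads, pivot the wheel in place on the bench to the right heading, release, and push slowly along that heading.

```bash
python3 - <<'E'
from look import *
o=ctrl.get_obs();print(where(o)[0])
def W(x,y,psi,off): 
    return delta(o,*target([x-off*np.cos(psi),y-off*np.sin(psi),38],psi,0,-1)).round(1).tolist()
print(W(-144.5,14,.02,16))
for a in(.02,-.04,-.1,-.16): print(a,W(-144.5,14,a,16))
E
```

```text
[-164.6    10.96   38.48]
[0.5, -3.2, -3.7, -8.6, -0.0, -0.0]
0.02 [0.5, -3.2, -3.7, -8.6, -0.0, -0.0]
-0.04 [0.5, -4.2, -3.6, -5.2, -0.0, -0.0]
-0.1 [0.5, -5.2, -3.5, -1.8, -0.0, -0.0]
-0.16 [0.5, -6.1, -3.5, 1.7, -0.0, -0.0]
```

Emit:
move_arm --pt "0 -2 -2 -4 0 0 0.42" --pt "0 -3.2 -3.7 -8.6 0 0 0.45" --pt "0 -3.2 -3.7 -8.6 0 0 0.66" --pt "0 -3.2 -3.7 -8.6 0 0 0.66" --pt "0 -3.2 -3.7 -8.6 0 0 0.66" --pt "0 -3.7 -3.7 -7 0 0 0.66" --pt "0 -4.2 -3.6 -5.2 0 0 0.66" --pt "0 -5.2 -3.5 -1.8 0 0 0.66" --pt "0 -6.1 -3.5 1.7 0 0 0.66" --pt "0 -6.1 -3.5 1.7 0 0 0.66"

```text
clock: 6.72
position: [0.4698, -0.0572, 0.0383]
tool_rot: [-0.573, -0.414, 0.574, -0.413]
wrist_force: [-2.4, 1.1, 1.5]
finger_gap: 0.0321
```

```bash
python3 - <<'E'
from look import *
o,c,P=look("f_w")
E
```

```text
(array([-161.38,   17.28,   38.31]), array([0.66, 2.49, 1.48])) 0.03208875236672598 6.725
tool yaw -0.1607
[353, 195, 36, 21, 712] [-0.1366 -0.0171  0.0555] [-0.1439 -0.0275  0.0504] [-0.1306 -0.0071  0.0583]
[242, 196, 35, 21, 698] [-0.1271  0.0441  0.0557] [-0.1344  0.0342  0.0504] [-0.1212  0.0543  0.0587]
[265, 233, 14, 14, 132] [-0.1484  0.0408  0.0567] [-0.1493  0.0367  0.045 ] [-0.1477  0.0441  0.065 ]
cheek 1 361 [(np.float64(27.7), np.float64(30.5), np.float64(33.4))] -0.04388684623354293
```

View pics/f_w.png

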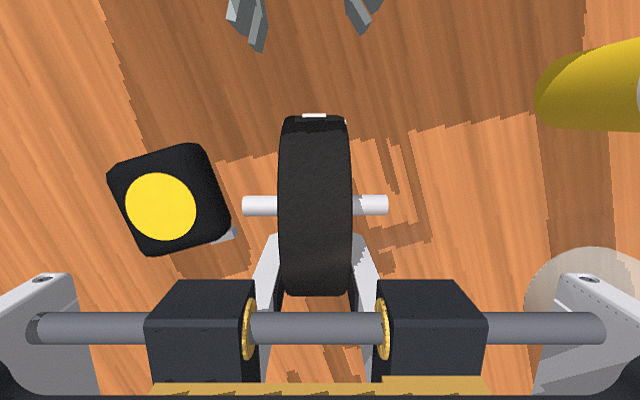

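The wheel now sits straight between the pads (tread gripped, gap 32 mm), yaw -0.155, centre (-132, 13.6), dot at the front. A touch more pivot, then release and push slowly straight along the heading.

Emit:
move_arm --pt "0 -0.6 0 1.2 0 0 0.66" --pt "0 -0.6 0 1.2 0 0 0.5" --pt "0 -0.6 0 1.2 0 0 0.5" --pt "0 -0.5 -6 1.2 0 0 0.5" --pt "0 -0.4 -12 1.2 0 0 0.5" --pt "0 -0.3 -16 1.2 0 0 0.5" --pt "0 -0.2 -20 1.2 0 0 0.5" --pt "0 -0.1 -24 1.2 0 0 0.5" --pt "0 0 -28 1.2 0 0 0.5" --pt "0 0 -32 1.2 0 0 0.5"

```text
clock: 8.02
position: [0.4806, -0.0269, 0.0384]
tool_rot: [-0.578, -0.407, 0.578, -0.407]
wrist_force: [-0.6, -0.3, -0.0]
finger_gap: 0.0469
```

```bash
python3 - <<'E'
from look import *
o,c,P=look("g_w")
E
```

```text
(array([-129.69,   11.52,   38.43]), array([-0.35,  0.55, -0.03])) 0.04688214145444929 8.025
tool yaw -0.1819
[243, 217, 34, 31, 861] [-0.1089  0.0403  0.056 ] [-0.1169  0.0305  0.0486] [-0.1016  0.0508  0.065 ]
[350, 217, 36, 16, 467] [-0.1164 -0.0197  0.055 ] [-0.1197 -0.0308  0.0489] [-0.1121 -0.0099  0.0585]
cheek 1 2331 [(np.float64(27.7), np.float64(30.4), np.float64(33.3)), (np.float64(24.1), np.float64(26.2), np.float64(29.2)), (np.float64(24.0), np.float64(25.9), np.float64(28.9)), (np.float64(24.1), np.float64(32.3), np.float64(38.3)), (np.float64(24.1), np.float64(32.3), np.float64(38.7))] -0.043773781215452424
cheek -1 1306 [(np.float64(-29.7), np.float64(-26.9), np.float64(-24.3)), (np.float64(-25.8), np.float64(-23.0), np.float64(-20.8)), (np.float64(-25.6), np.float64(-22.9), np.float64(-20.9)), (np.float64(-34.8), np.float64(-28.6), np.float64(-20.8))] -0.043975554025300616
```

View pics/g_w.png

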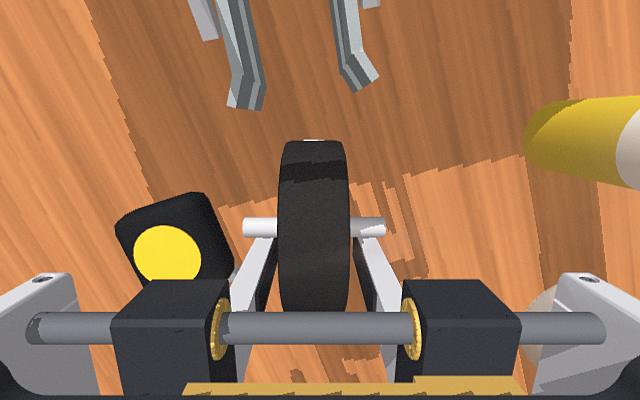

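In the wrist view the cheeks lie at y = +24 and -21, so the fork centre is at y ≈ +1.6 in my frame. The wheel (-112.5, 10, -0.18) is heading there and will reach the centre line at x ≈ -66. Continuing.

Emit:
move_arm --pt "0 0 -5 0 0 0 0.5" --pt "0 0 -10 0 0 0 0.5" --pt "0 0 -15 0 0 0 0.5" --pt "0 0 -20 0 0 0 0.5" --pt "0 0 -25 0 0 0 0.5" --pt "0 0 -30 0 0 0 0.5" --pt "0 0 -35 0 0 0 0.5" --pt "0 0 -39 0 0 0 0.5" --pt "0 0 -42 0 0 0 0.5" --pt "0 0 -43 0 0 0 0.5"

```text
clock: 9.32
position: [0.4949, 0.0135, 0.0384]
tool_rot: [-0.578, -0.407, 0.578, -0.407]
wrist_force: [-0.4, -0.6, 0.6]
finger_gap: 0.047
```

```bash
python3 - <<'E'
from look import *
o,c,P=look("i_w")
E
```

```text
(array([-87.52,   3.87,  38.42]), array([-0.63,  0.3 ,  0.65])) 0.047036205723169605 9.325
tool yaw -0.1809
[254, 157, 11, 29, 143] [-0.0348  0.0279  0.0446] [-0.0435  0.0241  0.0411] [-0.0276  0.0329  0.0632]
[349, 215, 37, 18, 527] [-0.0738 -0.0272  0.0553] [-0.0775 -0.0384  0.05  ] [-0.0694 -0.017   0.0584]
[242, 217, 34, 30, 812] [-0.067   0.0333  0.0562] [-0.075   0.0239  0.0501] [-0.0596  0.0435  0.065 ]
cheek 1 2935 [(np.float64(27.6), np.float64(30.6), np.float64(33.4)), (np.float64(1.1), np.float64(9.6), np.float64(28.8)), (np.float64(24.0), np.float64(25.8), np.float64(28.9)), (np.float64(24.1), np.float64(32.1), np.float64(38.4)), (np.float64(23.9), np.float64(27.4), np.float64(36.6))] -0.043960080342123085
cheek -1 2879 [(np.float64(-29.6), np.float64(-26.0), np.float64(-10.9)), (np.float64(-25.2), np.float64(-12.0), np.float64(-1.0)), (np.float64(-25.6), np.float64(-23.1), np.float64(-20.8)), (np.float64(-35.3), np.float64(-29.5), np.float64(-21.1)), (np.float64(-32.9), np.float64(-24.2), np.float64(-20.9))] -0.04388633694253082
```

View pics/i_w.png

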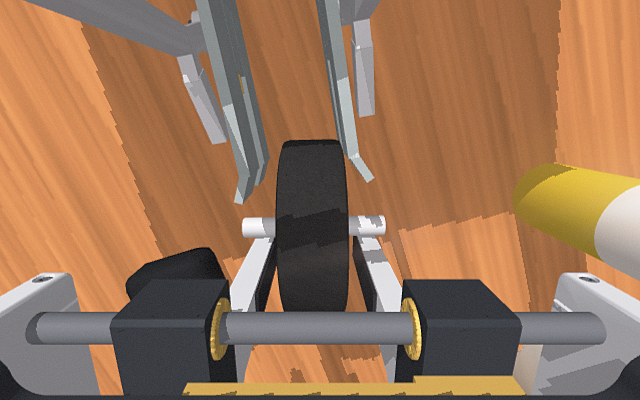

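The wheel is at about (-70, 2.5), yaw -0.18, with its front entering between the lips (row 140, columns 280–348). I'll grip the tread from behind, pivot back to yaw 0, and release.

```bash
python3 - <<'E'
from look import *
o=ctrl.get_obs();print(where(o)[0])
for a in(-.18,-.12,-.06,0.0): print(a,delta(o,*target([-70.5-29*np.cos(a),2.3-29*np.sin(a),38],a,0,-1)).round(1).tolist())
E
```

```text
[-87.54   3.82  38.43]
-0.18 [0.4, -1.5, 12.0, -0.1, 0.0, 0.0]
-0.12 [0.4, 0.2, 11.9, -3.5, 0.0, 0.0]
-0.06 [0.4, 1.9, 11.8, -7.0, 0.0, 0.0]
0.0 [0.4, 3.6, 11.5, -10.4, 0.0, 0.0]
```

Emit:
move_arm --pt "0 -1 7 0 0 0 0.48" --pt "0 -1.5 12 0 0 0 0.5" --pt "0 -1.5 12 0 0 0 0.7" --pt "0 -1.5 12 0 0 0 0.7" --pt "0 -1.5 12 0 0 0 0.7" --pt "0 -0.6 12 -1.8 0 0 0.7" --pt "0 0.2 12 -3.5 0 0 0.7" --pt "0 1.9 12 -7 0 0 0.7" --pt "0 3.6 11.5 -10.4 0 0 0.7" --pt "0 3.6 11.5 -10.4 0 0 0.7"

```text
clock: 10.62
position: [0.4948, 0.0015, 0.0385]
tool_rot: [0.539, 0.458, -0.538, 0.458]
wrist_force: [-0.9, 1.1, 5.3]
finger_gap: 0.0319
```

```bash
python3 - <<'E'
from look import *
o,c,P=look("j_w")
E
```

```text
(array([-99.39,   2.1 ,  38.51]), array([0.91, 1.05, 5.3 ])) 0.03194164724996522 10.625
tool yaw 0.001
[242, 197, 35, 20, 682] [-0.0704  0.0341  0.0556] [-0.0765  0.0246  0.0499] [-0.0658  0.0439  0.0584]
[352, 196, 37, 20, 707] [-0.0698 -0.0279  0.0556] [-0.0761 -0.0381  0.05  ] [-0.0651 -0.0177  0.0586]
cheek 1 3172 [(np.float64(27.7), np.float64(30.7), np.float64(33.4)), (np.float64(1.1), np.float64(12.8), np.float64(28.5)), (np.float64(24.1), np.float64(26.1), np.float64(28.8)), (np.float64(24.1), np.float64(32.3), np.float64(38.3)), (np.float64(24.0), np.float64(27.6), np.float64(37.6))] -0.043367742211686246
cheek -1 3060 [(np.float64(-29.8), np.float64(-27.0), np.float64(-23.7)), (np.float64(-25.2), np.float64(-9.7), np.float64(-1.1)), (np.float64(-25.6), np.float64(-22.7), np.float64(-20.8)), (np.float64(-35.2), np.float64(-29.1), np.float64(-21.0)), (np.float64(-33.5), np.float64(-24.5), np.float64(-20.9))] -0.04394752570579074
```

View pics/j_w.png

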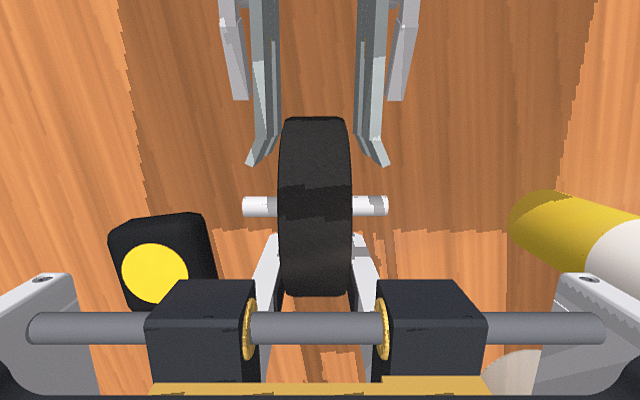

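The wheel is straight between the lips (yaw ≈ 0.01, y 2.9 against fork centre 1.6). I'll release, back out behind it, close the fingers, and push on the tread at centre height.

Emit:
move_arm --pt "0 0 0 0 0 0 0.5" --pt "0 0 0 0 0 0 0.48" --pt "0 0 8 0 0 0 0.48" --pt "0 0 20 0 0 0 0.48" --pt "0 0 34 0 0 0 0.48" --pt "0 0 46 0 0 0 0.6" --pt "-2 0 46 0 0 0 1" --pt "-2 0 46 0 0 0 1" --pt "-2 0 46 0 0 0 1" --pt "-2 0 46 0 0 0 1"

```text
clock: 11.92
position: [0.4872, -0.0437, 0.0404]
tool_rot: [0.539, 0.458, -0.538, 0.458]
wrist_force: [0.2, -0.7, 0.2]
finger_gap: 0.0025
```

```bash
python3 - <<'E'
from look import *
o,c,P=look("k_w")
E
```

```text
(array([-145.24,    2.35,   40.43]), array([-0.64, -0.33,  0.23])) 0.002489110828367317 11.925
tool yaw 0.0
cheek 1 1252 [(np.float64(27.6), np.float64(30.3), np.float64(33.2)), (np.float64(1.6), np.float64(16.1), np.float64(28.7)), (np.float64(24.0), np.float64(25.6), np.float64(28.9))] -0.04383036807500183
cheek -1 1140 [(np.float64(-30.0), np.float64(-26.9), np.float64(-24.1)), (np.float64(-25.6), np.float64(-21.0), np.float64(-1.5)), (np.float64(-25.6), np.float64(-22.3), np.float64(-20.8))] -0.04418206728706531
```

View pics/k_w.png

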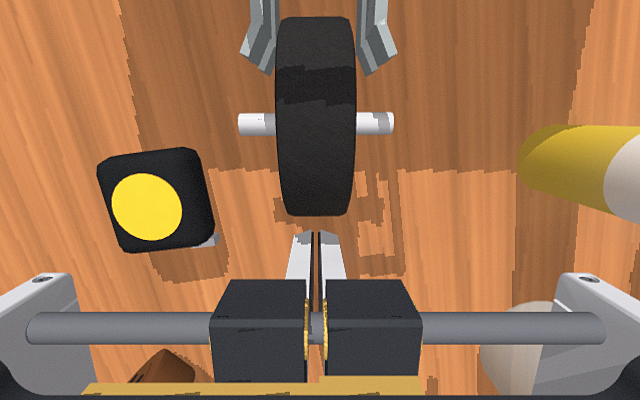

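Emit:
move_arm --pt "0 0 -8 0 0 0 1" --pt "0 0 -14 0 0 0 1" --pt "0 0 -18 0 0 0 1" --pt "0 0 -21 0 0 0 1" --pt "0 0 -24 0 0 0 1" --pt "0 0 -27 0 0 0 1" --pt "0 0 -30 0 0 0 1" --pt "0 0 -33 0 0 0 1" --pt "0 0 -36 0 0 0 1" --pt "0 0 -39 0 0 0 1"

```text
clock: 13.22
position: [0.4935, -0.0053, 0.0405]
tool_rot: [0.539, 0.458, -0.539, 0.458]
wrist_force: [0.7, -1.1, 0.7]
finger_gap: 0.0005
```

```bash
python3 - <<'E'
from look import *
o,c,P=look("l_w")
E
```

```text
(array([-106.38,    2.29,   40.46]), array([-0.96, -0.88,  0.7 ])) 0.0004724146047851842 13.225
tool yaw -0.0
[240, 151, 36, 12, 411] [-0.0495  0.0342  0.0561] [-0.0532  0.0244  0.0516] [-0.0464  0.0442  0.0585]
[355, 151, 37, 11, 390] [-0.0494 -0.0279  0.056 ] [-0.0527 -0.0379  0.052 ] [-0.0465 -0.0183  0.0585]
cheek 1 3149 [(np.float64(28.0), np.float64(30.6), np.float64(33.4)), (np.float64(24.1), np.float64(26.4), np.float64(29.1)), (np.float64(24.0), np.float64(26.1), np.float64(28.8)), (np.float64(2.5), np.float64(26.1), np.float64(38.1)), (np.float64(24.0), np.float64(27.7), np.float64(37.4))] -0.043573765037260834
cheek -1 3038 [(np.float64(-29.7), np.float64(-27.0), np.float64(-24.2)), (np.float64(-25.7), np.float64(-23.0), np.float64(-20.7)), (np.float64(-25.6), np.float64(-22.6), np.float64(-20.8)), (np.float64(-35.0), np.float64(-24.6), np.float64(-2.5)), (np.float64(-33.3), np.float64(-24.4), np.float64(-20.9))] -0.044067579500534367
```

View pics/l_w.png

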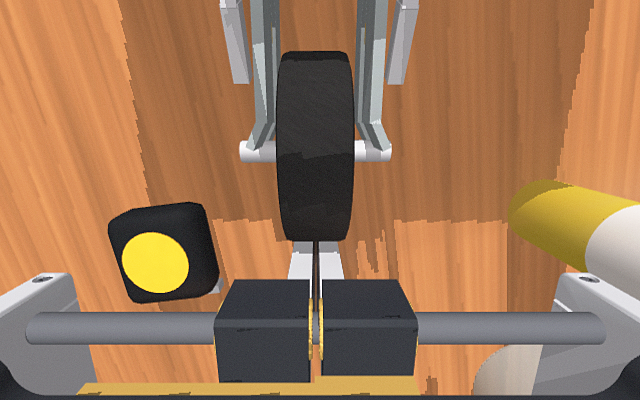

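The axle is at the slot mouths (rows ~151), square and centred. Continuing slowly.

Emit:
move_arm --pt "0 0 -3 0 0 0 1" --pt "0 0 -6 0 0 0 1" --pt "0 0 -9 0 0 0 1" --pt "0 0 -12 0 0 0 1" --pt "0 0 -15 0 0 0 1" --pt "0 0 -18 0 0 0 1" --pt "0 0 -21 0 0 0 1" --pt "0 0 -24 0 0 0 1" --pt "0 0 -27 0 0 0 1" --pt "0 0 -30 0 0 0 1"

```text
clock: 14.52
position: [0.4982, 0.0243, 0.0404]
tool_rot: [-0.539, -0.458, 0.539, -0.458]
wrist_force: [-0.5, 0.5, -0.5]
finger_gap: 0.0003
```

```bash
python3 - <<'E'
from look import *
o,c,P=look("m_w")
c=ctrl.camera("scene");cv2.imwrite("pics/m_s.png",cv2.resize(c["img"][80:240,280:480],None,fx=3.5,fy=3.5,interpolation=cv2.INTER_CUBIC))
E
```

```text
(array([-76.41,   2.34,  40.45]), array([ 0.44,  0.54, -0.54])) 0.0003414659789898657 14.525
tool yaw -0.0
[239, 151, 19, 12, 198] [-0.0198  0.0391  0.0559] [-0.0234  0.0342  0.0507] [-0.0166  0.044   0.0582]
[354, 151, 8, 28, 142] [-0.0238 -0.0206  0.0509] [-0.0341 -0.023   0.0416] [-0.0166 -0.0177  0.0644]
[379, 151, 12, 11, 104] [-0.0198 -0.0343  0.0558] [-0.0227 -0.0374  0.052 ] [-0.0167 -0.0313  0.058 ]
cheek 1 2125 [(np.float64(28.2), np.float64(31.1), np.float64(33.6)), (np.float64(24.2), np.float64(26.7), np.float64(29.2)), (np.float64(24.1), np.float64(26.2), np.float64(28.9)), (np.float64(24.1), np.float64(32.2), np.float64(38.5)), (np.float64(24.0), np.float64(27.3), np.float64(37.2))] -0.05494370392765709
cheek -1 2215 [(np.float64(-29.7), np.float64(-27.3), np.float64(-24.6)), (np.float64(-25.7), np.float64(-23.1), np.float64(-20.7)), (np.float64(-25.5), np.float64(-22.7), np.float64(-20.7)), (np.float64(-35.1), np.float64(-29.0), np.float64(-20.9)), (np.float64(-33.3), np.float64(-24.3), np.float64(-20.9))] -0.05497588012007758
```

View pics/m_w.png

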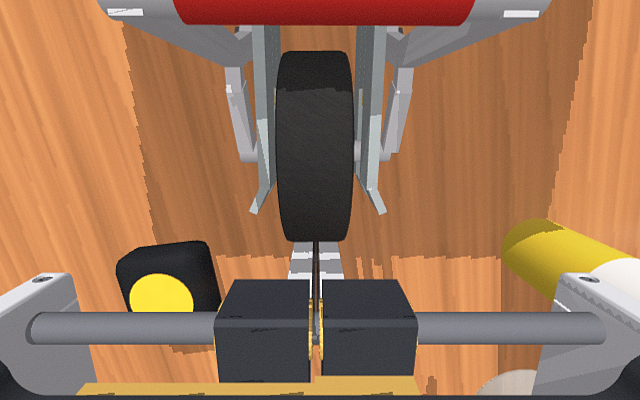

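View pics/m_s.png

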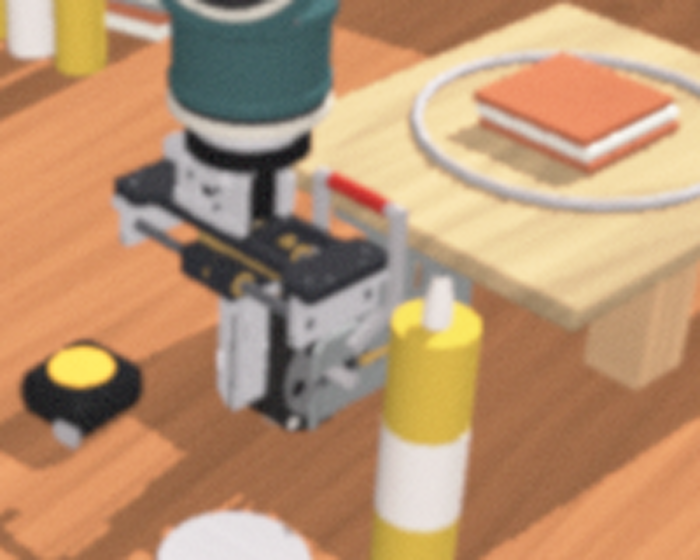

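The axle is inside both slots at x ≈ -20 with no contact force yet. Smaller steps now.

Emit:
move_arm --pt "0 0 -2 0 0 0 1" --pt "0 0 -4 0 0 0 1" --pt "0 0 -6 0 0 0 1" --pt "0 0 -8 0 0 0 1" --pt "0 0 -10 0 0 0 1" --pt "0 0 -12 0 0 0 1" --pt "0 0 -13 0 0 0 1" --pt "0 0 -14 0 0 0 1"

```text
clock: 15.62
position: [0.5005, 0.0379, 0.0404]
tool_rot: [-0.539, -0.458, 0.539, -0.458]
wrist_force: [-0.4, 0.2, -0.3]
finger_gap: 0.0005
```

```bash
python3 - <<'E'
from look import *
o=ctrl.get_obs();print(where(o)[:2])
E
```

```text
(array([-62.55,   2.33,  40.44]), array([ 0.09,  0.47, -0.27]))
```

Axle at about -6. Feeling forward in 0.7 mm rows.

Emit:
move_arm --pt "0 0 -0.7 0 0 0 1" --pt "0 0 -1.4 0 0 0 1" --pt "0 0 -2.1 0 0 0 1"

```text
clock: 16.0
position: [0.5008, 0.04, 0.0404]
tool_rot: [-0.539, -0.458, 0.539, -0.458]
wrist_force: [-0.1, -0.1, 0.2]
finger_gap: 0.0001
```

Emit:
move_arm --pt "0 0 -0.7 0 0 0 1" --pt "0 0 -1.4 0 0 0 1"

```text
clock: 16.25
position: [0.501, 0.0414, 0.0405]
tool_rot: [0.539, 0.458, -0.539, 0.458]
wrist_force: [0.1, 0.5, -0.1]
finger_gap: 0.0006
```

Emit:
move_arm --pt "0 0 -0.7 0 0 0 1" --pt "0 0 -1.4 0 0 0 1"

```text
clock: 16.5
position: [0.5011, 0.0424, 0.0404]
tool_rot: [-0.538, -0.458, 0.539, -0.458]
wrist_force: [-1.8, -5.5, 3.2]
finger_gap: 0.0007
```

Contact: about 6 N resisting. I'll hold it with a slight extra press and check.

Emit:
move_arm --pt "0 0 -0.3 0 0 0 1" --pt "0 0 -0.3 0 0 0 1"

```text
clock: 16.75
position: [0.5011, 0.0424, 0.0405]
tool_rot: [-0.538, -0.458, 0.539, -0.458]
wrist_force: [-2.5, -5.1, 2.5]
finger_gap: 0.0005
```

```bash
python3 - <<'E'
from look import *
o,c,P=look("n_w")
E
```

```text
(array([-58.04,   2.4 ,  40.45]), array([-5.43,  1.64,  2.54])) 0.0005390948414990216 16.75
tool yaw -0.001
[354, 151, 7, 58, 264] [-0.0137 -0.0212  0.0472] [-0.0343 -0.0231  0.0413] [ 0.0018 -0.0178  0.0604]
cheek 1 2257 [(np.float64(1.4), np.float64(14.3), np.float64(32.8)), (np.float64(24.2), np.float64(26.6), np.float64(29.1)), (np.float64(24.1), np.float64(26.3), np.float64(29.0)), (np.float64(24.2), np.float64(32.1), np.float64(38.4)), (np.float64(24.0), np.float64(27.4), np.float64(36.2))] -0.0511162186084631
cheek -1 2146 [(np.float64(-29.5), np.float64(-24.4), np.float64(-1.3)), (np.float64(-25.7), np.float64(-23.0), np.float64(-20.7)), (np.float64(-25.5), np.float64(-22.8), np.float64(-20.7)), (np.float64(-35.0), np.float64(-28.9), np.float64(-20.9)), (np.float64(-33.0), np.float64(-24.3), np.float64(-20.9))] -0.04968608306191413
```

View pics/n_w.png

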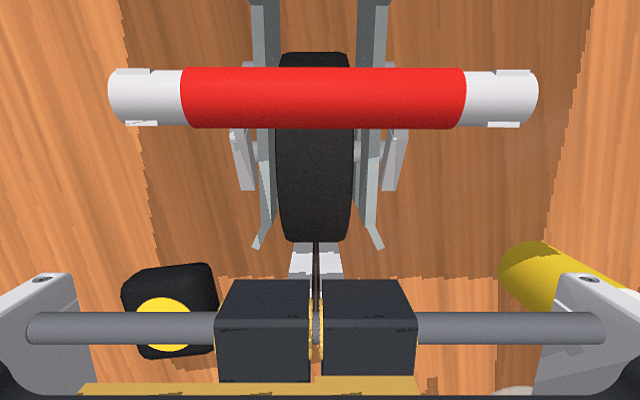

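The axle is at x ≈ -1.4, square. I'll press a little firmer (still well under 25 N) so both ends seat.

Emit:
move_arm --pt "0 0 -0.6 0 0 0 1" --pt "0 0 -0.6 0 0 0 1"

```text
clock: 17.05
position: [0.5011, 0.0425, 0.0404]
tool_rot: [-0.538, -0.458, 0.539, -0.458]
wrist_force: [-3.3, -7.2, 5.9]
finger_gap: 0.0007
```

Emit:
move_arm --pt "0 0 -0.6 0 0 0 1" --pt "0 0 -0.6 0 0 0 1"

```text
clock: 17.3
position: [0.501, 0.0427, 0.0404]
tool_rot: [-0.538, -0.458, 0.54, -0.458]
wrist_force: [-3.6, -8.4, 6.7]
finger_gap: 0.0007
```

The force stays firm at about 9–11 N with no movement, so the axle is home. Backing off and rising for the keeper.

Emit:
move_arm --pt "0 0 3 0 0 0 1" --pt "0 0 10 0 0 0 1" --pt "0 0 30 0 0 0 1" --pt "-20 0 50 0 0 0 1" --pt "-70 0 55 0 0 0 1" --pt "-120 0 55 0 0 0 1" --pt "-170 0 55 0 0 0 1" --pt "-190 0 55 0 0 0 1" --pt "-190 0 55 0 0 0 1"

```text
clock: 18.42
position: [0.4933, -0.0103, 0.2316]
tool_rot: [0.539, 0.457, -0.538, 0.459]
wrist_force: [0.3, -0.3, -0.9]
finger_gap: 0.0006
```

```bash
cat > bar.py <<'E'
from look import *
def bar(names=("wrist","top","scene"),tag=None):
    for n in names:
        c=ctrl.camera(n);P=(cloud(c)-O)@M;im=c["img"].astype(int)
        if tag: cv2.imwrite(f"pics/{tag}_{n}.png",c["img"])
        r=(im[...,2]>130)&(im[...,1]<80)&(im[...,0]<80)&(P[...,2]>.09)&(P[...,2]<.18)&(abs(P[...,0])<.08)&(abs(P[...,1])<.045)
        if r.sum()>8:
            q=P[r];print(n,r.sum(),"bar mean",q.mean(0).round(4),"min",q.min(0).round(4),"max",q.max(0).round(4),"z99",np.percentile(q[:,2],98).round(4))
E
python3 - <<'E'
from bar import *
o=ctrl.get_obs();print(where(o)[:2],o["joint_pos"].round(2))
bar(tag="o")
E
```

```text
(array([-111.34,    1.7 ,  231.6 ]), array([-0.29, -0.37, -0.92])) [ 0.44  0.19 -0.53  1.89  0.11  1.09 -0.3 ]
wrist 786 bar mean [0.0231 0.0019 0.1639] min [ 0.0191 -0.023   0.1597] max [0.0279 0.026  0.1661] z99 0.1657
scene 56 bar mean [0.0179 0.0006 0.1599] min [ 0.0142 -0.0225  0.1543] max [0.0219 0.0225 0.1642] z99 0.1634
```

View pics/o_wrist.png

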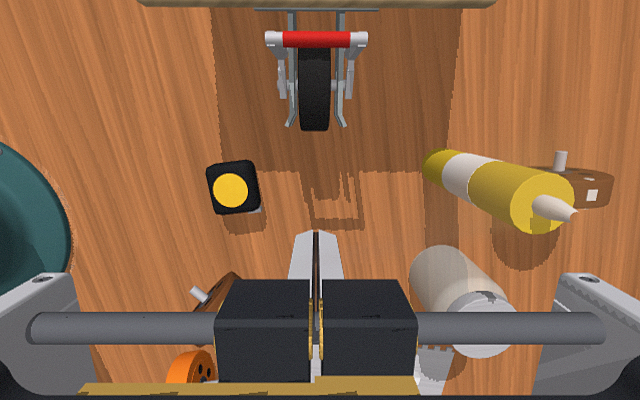

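The bar is at x ≈ 23, y ≈ 2, top z ≈ 165, i.e. swing ≈ 0.11. I'll go over it and lower the closed fingers behind it at x = 46, then check.

```bash
python3 - <<'E'
from bar import *
o=ctrl.get_obs();print(delta(o,*target([46,1.8,231],0,0,-1)),delta(o,*target([46,1.8,148],0,0,-1)))
E
```

```text
[-1.6200e+00  9.8000e-01 -1.5741e+02 -1.0000e-02 -0.0000e+00  9.0000e-02] [ 8.138e+01  1.110e+00 -1.574e+02 -1.000e-02 -0.000e+00  9.000e-02]
```

Emit:
move_arm --pt "-2 0 -40 0 0 0 1" --pt "-2 0 -80 0 0 0 1" --pt "-2 0 -120 0 0 0 1" --pt "-2 0 -150 0 0 0 1" --pt "-2 0 -158 0 0 0 1" --pt "-2 0 -158 0 0 0 1" --pt "20 0 -158 0 0 0 1" --pt "40 0 -158 0 0 0 1" --pt "40 0 -158 0 0 0 1"

```text
clock: 19.7
position: [0.5174, 0.1443, 0.1893]
tool_rot: [-0.538, -0.458, 0.54, -0.457]
wrist_force: [0.0, 0.2, 1.2]
finger_gap: 0.0006
```

```bash
python3 - <<'E'
from bar import *
o=ctrl.get_obs();print(where(o)[:2])
bar(("wrist",),tag="p")
c=ctrl.camera("scene");cv2.imwrite("pics/p_s.png",cv2.resize(c["img"][60:240,300:500],None,fx=3,fy=3,interpolation=cv2.INTER_CUBIC))
E
```

```text
(array([ 45.16,   2.72, 189.29]), array([0.22, 0.03, 1.23]))
wrist 242 bar mean [ 0.0253 -0.0024  0.1629] min [ 0.0199 -0.0232  0.1566] max [0.0284 0.0264 0.1661] z99 0.1656
```

View pics/p_wrist.png

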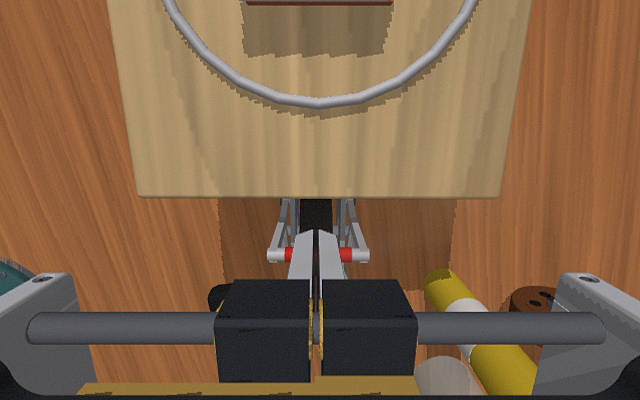

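View pics/p_s.png

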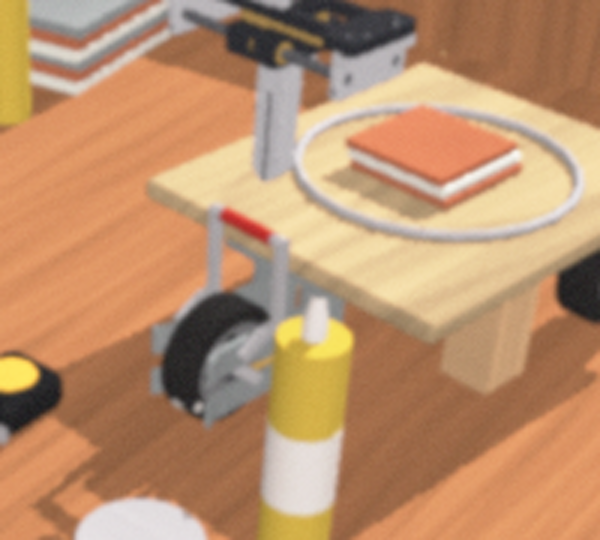

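The finger tips (row ~232) hang behind the bar, with the red sleeve visible on both sides at row 255. Lowering.

Emit:
move_arm --pt "20 0 0 0 0 0 1" --pt "41 0 0 0 0 0 1" --pt "41 0 0 0 0 0 1" --pt "41 0 -5 0 0 0 1" --pt "41 0 -10 0 0 0 1" --pt "42 0 -15 0 0 0 1" --pt "43 0 -20 0 0 0 1" --pt "45 0 -25 0 0 0 1"

```text
clock: 20.8
position: [0.5221, 0.1709, 0.1454]
tool_rot: [0.539, 0.458, -0.539, 0.458]
wrist_force: [0.2, -0.7, -0.6]
finger_gap: 0.0003
```

```bash
cat >> bar.py <<'E'
def ft(o,b=np.zeros(3)):
    p,f,A=where(o);f=f-b
    xb=p[0]-13;th=np.arcsin(np.clip((35-xb)/105,-1,1));zb=54+105*np.cos(th)
    print("tool",p,"f",f,"theta",th.round(3),"barz",zb.round(1),"Ft",(f[0]*np.cos(th)+f[2]*np.sin(th)).round(2),"clk",o["clock"])
E
python3 - <<'E'
from bar import *
ft(ctrl.get_obs());bar(("scene",))
c=ctrl.camera("scene");cv2.imwrite("pics/q_s.png",cv2.resize(c["img"][60:240,300:500],None,fx=3,fy=3,interpolation=cv2.INTER_CUBIC))
E
```

```text
tool [ 72.19   2.29 145.41] f [-0.69 -0.33 -0.62] theta -0.232 barz 156.2 Ft -0.53 clk 20.8
scene 56 bar mean [0.0178 0.0005 0.16  ] min [ 0.014  -0.0221  0.1543] max [0.0214 0.0221 0.1649] z99 0.1641
```

View pics/q_s.png

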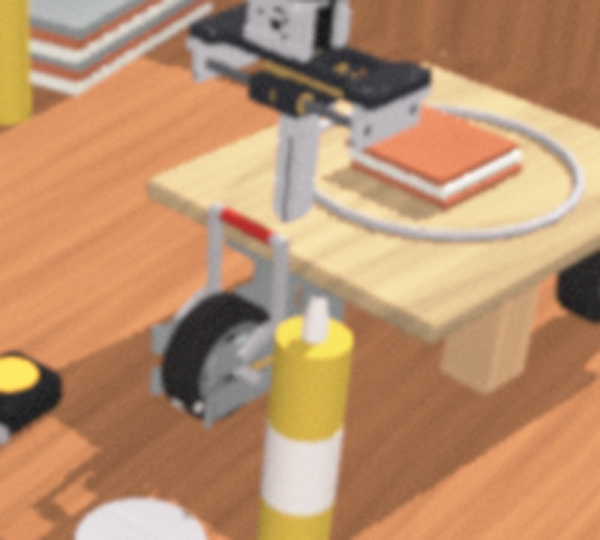

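I had the sign reversed: +z of the tool is the way towards -x. The fingers went back over the deck but touched nothing (force ≈ 0). Now the right way.

Emit:
move_arm --pt "-2 0 12 0 0 0 1" --pt "-2 0 24 0 0 0 1" --pt "-2 0 32 0 0 0 1" --pt "-2 0 37 0 0 0 1" --pt "-1 0 42 0 0 0 1" --pt "0 0 47 0 0 0 1" --pt "1 0 51 0 0 0 1" --pt "2 0 55 0 0 0 1"

```text
clock: 21.9
position: [0.5132, 0.1161, 0.1433]
tool_rot: [0.539, 0.458, -0.539, 0.458]
wrist_force: [1.1, 2.3, -0.7]
finger_gap: 0.0007
```

```bash
python3 - <<'E'
from bar import *
ft(ctrl.get_obs());bar(("scene","wrist"))
E
```

```text
tool [ 16.64   2.34 143.32] f [ 2.47 -0.67 -0.69] theta 0.303 barz 154.2 Ft 2.15 clk 21.9
scene 59 bar mean [-0.0028 -0.0002  0.1554] min [-0.0069 -0.0205  0.151 ] max [0.0007 0.022  0.1598] z99 0.1591
wrist 439 bar mean [ 0.0041 -0.0007  0.1576] min [-0.0011 -0.0233  0.1521] max [0.0074 0.0266 0.1605] z99 0.1602
```

Pushing with about 2 N (pivot friction) at swing ≈ 0.30. Continuing along the arc to about 0.5.

Emit:
move_arm --pt "1 0 3 0 0 0 1" --pt "2 0 6 0 0 0 1" --pt "3 0 9 0 0 0 1" --pt "5 0 12 0 0 0 1" --pt "6 0 15 0 0 0 1" --pt "8 0 18 0 0 0 1"

```text
clock: 22.75
position: [0.5103, 0.0982, 0.1354]
tool_rot: [-0.539, -0.458, 0.539, -0.458]
wrist_force: [-0.4, 1.9, 0.8]
finger_gap: 0.0007
```

```bash
python3 - <<'E'
from bar import *
ft(ctrl.get_obs());bar(("scene",))
c=ctrl.camera("scene");cv2.imwrite("pics/r_s.png",cv2.resize(c["img"][80:240,320:470],None,fx=4,fy=3.7,interpolation=cv2.INTER_CUBIC))
E
```

```text
tool [ -1.45   2.29 135.38] f [1.79 0.65 0.77] theta 0.49 barz 146.6 Ft 1.94 clk 22.75
scene 58 bar mean [-0.0207  0.0002  0.147 ] min [-0.0241 -0.0203  0.1415] max [-0.0166  0.0224  0.1515] z99 0.1508
```

View pics/r_s.png

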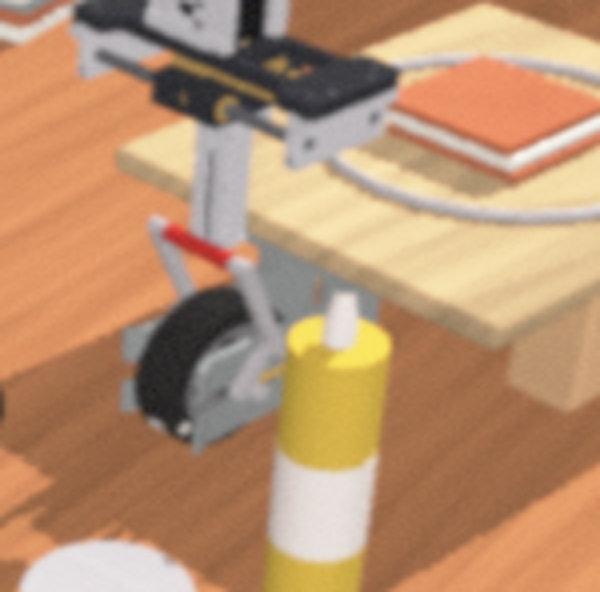

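Emit:
move_arm --pt "1 0 1.5 0 0 0 1" --pt "2 0 3 0 0 0 1" --pt "2.7 0 4.5 0 0 0 1" --pt "3.5 0 6 0 0 0 1"

```text
clock: 23.35
position: [0.5093, 0.0926, 0.1319]
tool_rot: [0.539, 0.458, -0.539, 0.458]
wrist_force: [0.7, 2.5, -2.8]
finger_gap: 0.0009
```

```bash
python3 - <<'E'
from bar import *
ft(ctrl.get_obs())
E
```

```text
tool [ -7.14   2.36 131.85] f [ 2.54 -0.28 -2.78] theta 0.553 barz 143.4 Ft 0.7 clk 23.35
```

Emit:
move_arm --pt "0.8 0 1.2 0 0 0 1" --pt "1.6 0 2.4 0 0 0 1"

```text
clock: 23.6
position: [0.5089, 0.0902, 0.1303]
tool_rot: [-0.539, -0.458, 0.539, -0.458]
wrist_force: [1.3, 2.4, -2.4]
finger_gap: 0.0004
```

```bash
python3 - <<'E'
from bar import *
ft(ctrl.get_obs())
bar(("scene",))
E
```

```text
tool [ -9.59   2.38 130.26] f [ 2.55 -0.86 -2.42] theta 0.581 barz 141.8 Ft 0.8 clk 23.6
scene 56 bar mean [-2.870e-02  1.000e-04  1.415e-01] min [-0.0339 -0.0228  0.1359] max [-0.0251  0.0219  0.1449] z99 0.1446
```

Emit:
move_arm --pt "0.8 0 1.2 0 0 0 1" --pt "1.6 0 2.4 0 0 0 1"

```text
clock: 23.9
position: [0.5085, 0.0878, 0.1287]
tool_rot: [-0.539, -0.458, 0.539, -0.458]
wrist_force: [0.1, 2.5, -2.5]
finger_gap: 0.0005
```

```bash
python3 - <<'E'
from bar import *
ft(ctrl.get_obs())
bar(("scene",))
E
```

```text
tool [-12.     2.39 128.66] f [ 2.51  0.34 -2.49] theta 0.608 barz 140.2 Ft 0.64 clk 23.9
scene 57 bar mean [-0.0313 -0.0003  0.1398] min [-0.0349 -0.0204  0.1352] max [-0.027   0.0233  0.1441] z99 0.1438
```

The bar follows (camera agrees with swing ≈ 0.61). Still feeling for the wedge.

Emit:
move_arm --pt "0.9 0 1.2 0 0 0 1" --pt "1.8 0 2.4 0 0 0 1"

```text
clock: 24.2
position: [0.5082, 0.0854, 0.1269]
tool_rot: [-0.539, -0.458, 0.539, -0.458]
wrist_force: [0.6, 3.1, -1.1]
finger_gap: 0.0008
```

Emit:
move_arm --pt "0.9 0 1.2 0 0 0 1" --pt "1.8 0 2.4 0 0 0 1"

```text
clock: 24.45
position: [0.5077, 0.0831, 0.1251]
tool_rot: [-0.539, -0.458, 0.539, -0.458]
wrist_force: [-1.1, 3.9, 0.3]
finger_gap: 0.0006
```

```bash
python3 - <<'E'
from bar import *
ft(ctrl.get_obs())
bar(("scene",))
E
```

```text
tool [-16.78   2.4  125.07] f [3.64 1.71 0.29] theta 0.665 barz 136.6 Ft 3.04 clk 24.45
scene 60 bar mean [-0.0358 -0.0002  0.1358] min [-0.0397 -0.0215  0.1304] max [-0.0317  0.0235  0.1405] z99 0.1393
```

The force is rising (Ft ≈ 3 N), so the claws are beginning to wedge. Small steps now.

Emit:
move_arm --pt "0.5 0 0.6 0 0 0 1" --pt "0.5 0 0.6 0 0 0 1"

```text
clock: 24.75
position: [0.5077, 0.0826, 0.1247]
tool_rot: [0.539, 0.458, -0.539, 0.458]
wrist_force: [-0.8, 4.1, 0.3]
finger_gap: 0.0002
```

```bash
python3 - <<'E'
from bar import *
ft(ctrl.get_obs())
E
```

```text
tool [-17.3    2.37 124.68] f [3.9  1.49 0.3 ] theta 0.671 barz 136.2 Ft 3.24 clk 24.75
```

Emit:
move_arm --pt "0.5 0 0.6 0 0 0 1" --pt "0.5 0 0.6 0 0 0 1"

```text
clock: 25.0
position: [0.5077, 0.0821, 0.1242]
tool_rot: [0.539, 0.458, -0.539, 0.458]
wrist_force: [-0.3, 5.3, 1.9]
finger_gap: 0.0008
```

```bash
python3 - <<'E'
from bar import *
ft(ctrl.get_obs())
bar(("scene",))
E
```

```text
tool [-17.83   2.29 124.23] f [5.2  1.13 1.94] theta 0.678 barz 135.8 Ft 5.27 clk 25.0
scene 57 bar mean [-0.0368 -0.0004  0.1349] min [-0.0401 -0.0235  0.1291] max [-0.0322  0.025   0.1393] z99 0.1385
```

Ft ≈ 5 N, in the snug range. I'll hold in place and average a few readings.

Emit:
move_arm --pt "0 0 0 0 0 0 1"

```text
clock: 25.18
position: [0.5077, 0.0821, 0.1242]
tool_rot: [0.539, 0.458, -0.539, 0.458]
wrist_force: [-1.0, 5.5, 2.6]
finger_gap: 0.0002
```

```bash
python3 - <<'E'
from bar import *
for i in range(5):
    c=ctrl.camera("scene");ft(ctrl.get_obs())
cv2.imwrite("pics/s_s.png",cv2.resize(c["img"][80:240,320:470],None,fx=4,fy=3.7,interpolation=cv2.INTER_CUBIC))
E
```

```text
tool [-17.83   2.31 124.23] f [4.69 2.66 2.2 ] theta 0.678 barz 135.8 Ft 5.03 clk 25.225
tool [-17.83   2.29 124.24] f [4.47 2.1  1.44] theta 0.678 barz 135.8 Ft 4.39 clk 25.275
tool [-17.87   2.3  124.23] f [4.32 2.5  2.  ] theta 0.678 barz 135.8 Ft 4.62 clk 25.325
tool [-17.85   2.31 124.23] f [5.5  2.53 2.32] theta 0.678 barz 135.8 Ft 5.74 clk 25.375
tool [-17.84   2.3  124.22] f [4.04 1.6  1.93] theta 0.678 barz 135.8 Ft 4.36 clk 25.425
```

View pics/s_s.png

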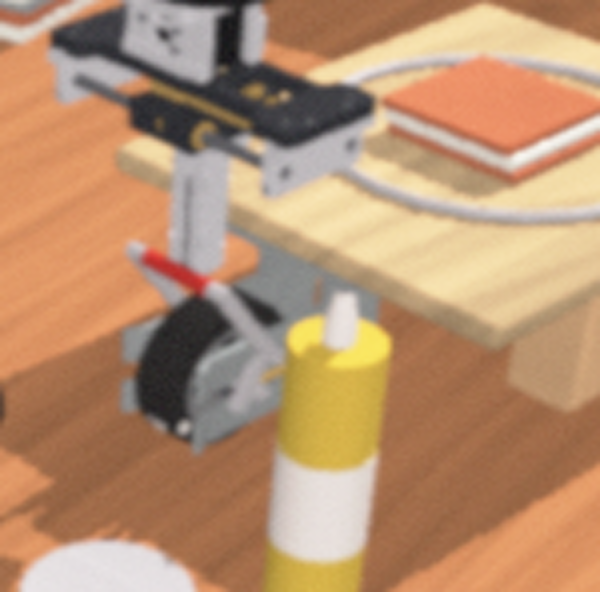

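The readings average about 4.8 N square to the arm, mid-window, and the keeper is stiff. Backing off gently, then rising.

Emit:
move_arm --pt "-0.3 0 -0.5 0 0 0 1" --pt "-0.6 0 -1.5 0 0 0 1" --pt "-1 0 -6 0 0 0 1" --pt "-10 0 -12 0 0 0 1" --pt "-50 0 -14 0 0 0 1" --pt "-100 0 -14 0 0 0 1" --pt "-140 0 -14 0 0 0 1" --pt "-150 0 20 0 0 0 1" --pt "-150 0 70 0 0 0 1" --pt "-150 0 75 0 0 0 1"

```text
clock: 26.68
position: [0.4953, 0.005, 0.2749]
tool_rot: [-0.539, -0.457, 0.54, -0.457]
wrist_force: [-0.1, -0.3, -0.5]
finger_gap: 0.0007
```

```bash
python3 - <<'E'
from bar import *
ft(ctrl.get_obs());bar(("scene","wrist"),tag="t")
P0=np.load("top0.npz")
c=ctrl.camera("scene");cv2.imwrite("pics/t_s.png",cv2.resize(c["img"][80:240,320:470],None,fx=4,fy=3.7,interpolation=cv2.INTER_CUBIC))
E
```

```text
tool [-95.85   2.14 274.85] f [-0.28  0.1  -0.53] theta 1.571 barz 54.0 Ft -0.53 clk 26.675
scene 63 bar mean [-0.0367 -0.0004  0.1351] min [-0.0411 -0.0217  0.1294] max [-0.0321  0.0231  0.1388] z99 0.1387
wrist 437 bar mean [-0.0311  0.0019  0.1381] min [-0.036  -0.0228  0.1324] max [-0.027   0.0265  0.1416] z99 0.1406
```

View pics/t_s.png

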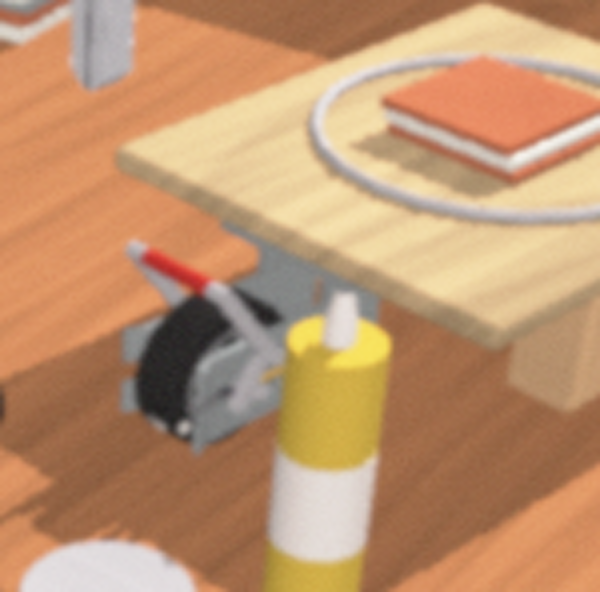

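View pics/t_wrist.png

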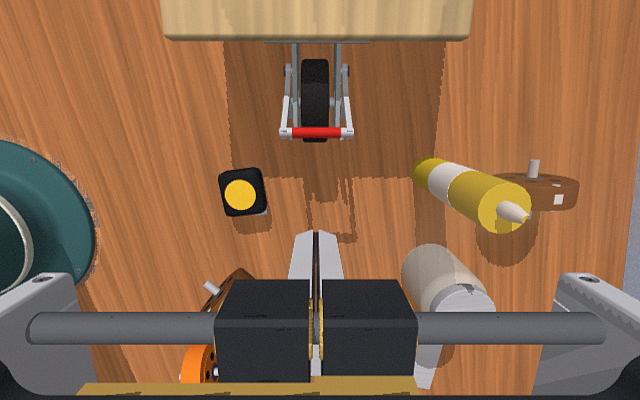

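The bar stayed put after release (scene camera -36.7 mm, the same as under load). The wheel is square in the fork, the robot is clear and the bystanders look undisturbed. Handing in.

```bash
python3 - <<'E'
from h import *
print(ctrl.job_done(), ctrl.get_obs()["clock"])
E
```

```text
the job is handed in; nothing more can be done
the job is handed in; nothing more can be done
```

The wheel is back in the fork with its axle pressed home, and the keeper bail is swung over it and snug. I handed the job in at about 27 s. No verdict was reported, so these are my own measurements.

- **Wheel:** I rolled it along the bench on its tread, pushing from behind. Twice I held it between the fingers and pivoted it in place to correct its heading. My first attempt to steer by pushing on one axle end did not turn it. Home was felt at about x = -1.4 mm. I pressed it there with 5 to 11 N, and it did not move further.
- **Keeper:** It became snug at a swing of about 0.67 rad. The force square to its arm averaged about 4.8 N (single readings 4.4 to 5.7 N). After I let go, the bar stayed where it was to within 0.1 mm in the scene camera.
- **Last checks:** The axle was square in the slots (last measured about 0.01 rad off). The wheel was about 1.5 mm off the fork's centre line. The tool was clear and the wrist force was back to about zero. I judged the bystanders unmoved from the pictures, without measuring them.
- **Not checked or not in agreement:**
    - I could not measure how hard the keeper bears on the axle, so the 8 N requirement is only implied by the 4.8 N at the bar.
    - The top and wrist cameras disagreed by about 1.5 mm sideways; I used the fork as seen from the wrist.
    - One move behind the bar went the wrong way, over the deck, because I had a sign reversed. It touched nothing.

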